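# Case a fossil and take off the outer lid

## Task

Set the fossil on its plaster base down flat and square in the pocket of the cork insert in the open tin, without dropping it. Then carry the nested pair of lids over together by the inner lid's tall knob, lower them until the inner lid sits fully home and level on the tin, and let go. Finally take the outer lid by its collar and lift it alone, level, straight up until it is well clear above the top of the knob, with the inner lid staying seated on the tin, and finish still holding the outer lid up there; leave the glue bottle, the jar and the brush where they are.

Things in the scene. Friction and masses are not known exactly. Their poses are not given: they have to be found in the camera images.
- tin: Open rectangular specimen tin of bare aluminium, fixed to the bench, 140 mm (its x) x 110 mm (its y) x 56 mm high (all sizes here are in mm), walls 4 thick (mouth 132 x 102). Origin: centre of its underside. Inside lies a cork insert whose top is 16 above the origin, with a rectangular pocket 78 (x) x 50 (y), 10 deep, in the middle. Turned at random up to 0.4 rad; 180 degrees round is the same.
- pocket (a point): Centre of the flat floor of the cork pocket, 6 mm above the tin's origin; same axes as the tin.
- fossil: Loose fossil on a plaster base, 120 g, beside the tin. Base 72 (x) x 44 (y) x 12 high; on it a dark grey-brown bone ridge along x, 18 thick in y, top 38 above the origin (wider at the ends; its middle 26 has flat sides, for gripping across y). Origin: centre of the underside. Fits the pocket with 3 play a side, either way round; seated, origin at point pocket.
- inner_lid: Loose clear plastic inner lid, ~180 g, under the outer lid, beside the tin. Origin: centre of its underside. Plug 126 (x) x 96 (y), 6 thick, enters the tin's mouth with 3 play a side; above it a flange 140 x 110, 8 thick, rests on the rim; seated, its origin is 50 above the tin's. 180 degrees round is the same.
- knob_top (a point): Centre of the top of the inner lid's knob: square, black, 18 x 18, sides along the inner lid's x and y, top 76 above its origin. It stands up through the outer lid's collar and 30 above it; holding it above the collar carries both lids.
- outer_lid: Loose bare aluminium outer lid, ~200 g, resting on the inner lid. Origin: centre of its lower edge. Skirt 151 (x) x 121 (y) outside, 145 x 115 inside, 6 high; plate from 6 to 10 above the origin. Nested, its origin is 8 above the inner lid's, axes the same; the knob's top is then 68 above its origin.
- collar (a point): Centre of the top of the outer lid's collar, its grip: square, 44 x 44 outside, sides along the lid's x and y, with a 30 x 30 through hole; from 10 to 38 above the outer lid's origin.
- glue: White glue bottle, 38 across, 95 high, bystander; origin under its centre.
- jar: Screw jar, 58 across, 75 high, bystander; origin under its centre.
- brush: Bench brush lying on the bench beyond the tin, bystander; origin at the centre of its underside.

How it is judged:
By the outcome, as a careful person would: the job done as asked, in the order asked, and still so for the second after the job is handed in, while the arm keeps its last pose, push and grip.
It also fails if it takes over 72 s, if anything falls off the work surface, if the arm or the gripper's body presses on something with over 40 N, if the wrist force passes 120 N, or if a joint passes its speed limit or range.

## Robot

A 6-joint arm with a two-finger parallel gripper is mounted at the origin on the work surface. World frame = base frame: x ahead of the robot, y to its left, z up, the work surface at z = 0. Lengths are in m, angles in rad, forces in N, time in s.
With the tool pointing down it reaches from about 0.35 to 0.975 m from the base axis. Payload 4.9 kg.
Tool frame: the origin (TCP) lies midway between the tips of the shut fingers; the grasp point (between the pads) lies 19 mm behind it (ctrl.tcp_to_grasp is the distance from the TCP to the grasp point, in m); z points along the fingers, y is the line along which they close (so a half turn about z gives the same grasp; the last joint's range is limited). The gripper opens to 85 mm and grips with 20 to 120 N. Pads are 22 mm wide; open, the fingers measure 114 mm over their backs; the gripper's body (76 mm by 85 mm) begins 54 mm behind the grasp point. The pads swing forward as they close: fully open they stand 13 mm farther back than shut.
Start: joints at [-1.326, 0.053, 1.613, -0, 1.476, -0.119], TCP at [0.222, -0.584, 0.231] pointing down, gripper open.
Joint ranges: [-3.01, 3.01], [-1.01, 2.22], [0.06, 2.58], [-1.02, 4.17], [0.09, 2.62], [-3.14, 3.14]. Speed limits (rad/s): [2.57, 2.57, 3.14, 3.14, 3.14, 3.14].

## Interface

Orientations are given as a rotation vector (axis times angle).
In Python, from station import ctrl, cams gives the robot as it stands (ctrl), with the cameras (cams).
- The arm moves only by the shell command python3 jog.py 'ROWS' [FORCE]. ROWS is rows parted by semicolons, their numbers by spaces, 1 to 20 of them, each of 7 numbers: the finger opening in m, then dx, dy, dz in m, then a rotation vector rx, ry, rz in rad; each row is the pose to reach, as a shift and turn from the pose commanded when the command began, along the tool's axes at that moment; what a row does not reach only later rows make up. A row lasts 1/12 s, in which the tool goes at most 0.0417 m and 0.125 rad, less where a joint would pass 70% of its speed; a pose out of reach is approached as far as the arm can. The fingers move at their own pace and stop on an object; FORCE is the grip in N (left out, the last holds). Time passes only in rows, so rows that do not move let the fingers close. It prints the time, the measured TCP pose, the force, the opening and the grip force at its end.
- ctrl.get_obs(): the state, without advancing time (a new reading comes with each control period).
- cams.get_image(name): name is "scene" or "top" or "wrist"; returns the picture (400x640x3 uint8, red, green, blue); there is no depth.
- cams.camera_params(name): a dict with "fx", "fy", "cx", "cy" (pixels), "k1" (the pictures are not rectified: a ray, as slopes to the right and down, at radius r is drawn at 1 + k1 r^2 times it, then the intrinsics apply), "T" (4x4, takes a point from camera to world coordinates); the wrist camera has in their place "tool_from_camera" (4x4, takes a point from camera to tool coordinates, whose origin is the TCP and whose axes are the flange's). Camera axes: x right, y down, z forward; pixel columns grow to the right and rows downward; lengths in m; the calibration is good to about 2 mm. A picture is of the moment at which its call begins: read the wrist's pose just before it. camera_params takes no time and is no camera call.
- ctrl.finish_job(): hands the job in; it is judged then, once.
The state is a dict: "t": time; "q": joint angles; "dq": joint speeds; "effort": joint torques, N m; "tool_pos": TCP position; "tool_rot": TCP orientation; "contact_force": force on the tool from outside, world axes, zero at the start; "wrist_torque": the same for the moment, N m; "opening": finger opening in m; "grip_force": force on a finger pad.
Only numpy, scipy, OpenCV 4.12 (cv2) and the standard library are available. Lean on these libraries where they do the work, as an engineer would, in place of code of your own. Each camera call takes 0.05 s, during which the arm holds its last target. There are 200 camera calls.

## Working session

There is one attempt and no reset: what is moved stays moved. The work goes in short steps, Python scripts to look and compute and a shell command to move; the robot and the scene stay as the last step left them, time stands still between calls to the robot, and variables do not carry over. Pictures are saved under pics/ and viewed, at most 11 in all, crops included, and the job is handed in when it is done.

```bash
ls; mkdir -p pics
python3 - <<'E'
from station import ctrl, cams
import cv2,numpy as np
for n in ("scene","top"):
    im=cams.get_image(n); cv2.imwrite(f"pics/{n}0.png",im[:,:,::-1])
    p=cams.camera_params(n); print(n,{k:np.round(v,4) for k,v in p.items()})
print(cams.camera_params("wrist")); print(ctrl.tcp_to_grasp, ctrl.get_obs())
E
python3 -c "
import cv2,numpy as np
cv2.imwrite('pics/both.png',np.vstack([cv2.imread('pics/scene0.png'),cv2.imread('pics/top0.png')])[:, :])"
```

```text
jog.py
pics
station.py
scene {'fx': np.float64(390.6983), 'fy': np.float64(390.6983), 'cx': np.float64(325.2385), 'cy': np.float64(192.143), 'k1': np.float64(0.0142), 'T': array([[-0.2747,  0.6391, -0.7184,  1.255 ],
       [ 0.9615,  0.1896, -0.199 ,  0.1857],
       [ 0.009 , -0.7454, -0.6666,  0.679 ],
       [ 0.    ,  0.    ,  0.    ,  1.    ]])}
top {'fx': np.float64(395.0674), 'fy': np.float64(395.0674), 'cx': np.float64(320.4705), 'cy': np.float64(199.6588), 'k1': np.float64(-0.0338), 'T': array([[-0.0215, -0.9842,  0.176 ,  0.4663],
       [-0.9997,  0.0235,  0.0094,  0.0039],
       [-0.0134, -0.1757, -0.9843,  0.9291],
       [ 0.    ,  0.    ,  0.    ,  1.    ]])}
{'fx': 321.4456799778315, 'fy': 321.4456799778315, 'cx': 318.16102799647183, 'cy': 200.04026305826582, 'k1': -0.0433004539652249, 'tool_from_camera': array([[ 1.32974493e-03, -9.46359521e-01, -3.23112812e-01,
         8.36262013e-02],
       [ 9.99999115e-01,  1.24422840e-03,  4.71217352e-04,
        -7.05575138e-04],
       [-4.39148909e-05, -3.23113153e-01,  9.46360338e-01,
        -1.41975951e-01],
       [ 0.00000000e+00,  0.00000000e+00,  0.00000000e+00,
         1.00000000e+00]])}
0.0187 {'t': 0.1, 'q': array([-1.32596375e+00,  5.32968019e-02,  1.61416198e+00, -9.63670095e-06,
        1.47601293e+00, -1.19034820e-01]), 'dq': array([ 0.00088208, -0.0005915 , -0.00321012, -0.00113078,  0.00080284,
        0.00013898]), 'effort': array([ 6.40946673e-04, -3.94899523e+01, -3.71365035e+01, -5.68546955e-05,
        3.90487723e-03, -1.19419408e-06]), 'tool_pos': array([ 0.22227039, -0.58353162,  0.23017911]), 'tool_rot': array([-3.08789869e+00, -5.68075900e-01,  2.00449160e-04]), 'contact_force': array([-0.10522064, -0.36818815,  1.73721533]), 'wrist_torque': array([ 0.02988234, -0.04269561,  0.0001679 ]), 'grip_force': 0.0, 'opening': 0.08509584481191834}
```

View pics/top0.png

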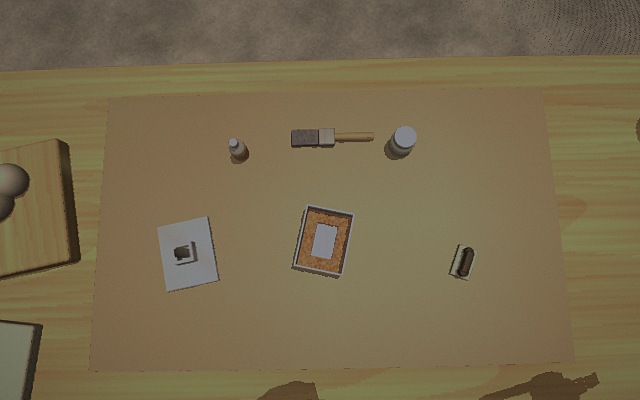

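View pics/scene0.png

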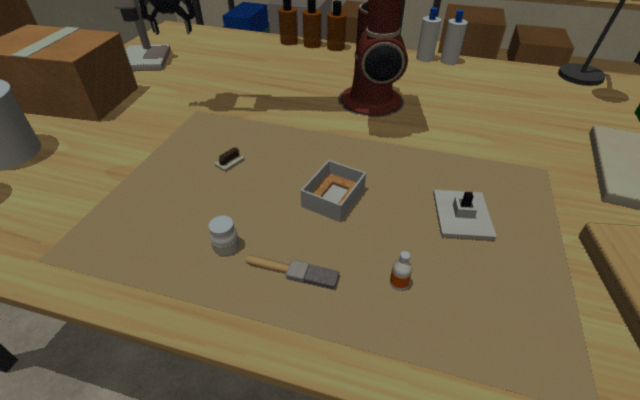

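Top view: lids at about (187,253) with the knob at (182,252), tin at (323,241), fossil at (463,262). The scene view agrees, with the bystanders on the far side.

```bash
cat > h.py <<'E'
from station import ctrl, cams
import cv2,numpy as np
from scipy.spatial.transform import Rotation as R
def pose(o=None):
    o=o or ctrl.get_obs(); T=np.eye(4); T[:3,:3]=R.from_rotvec(o["tool_rot"]).as_matrix(); T[:3,3]=o["tool_pos"]; return T
def snap(name,fn=None):
    p=dict(cams.camera_params(name))
    if name=="wrist": p["T"]=pose()@p["tool_from_camera"]
    im=cams.get_image(name)[:,:,::-1].copy()
    if fn: cv2.imwrite(fn,im)
    return im,p
def cast(p,px,z):
    K=np.array([[p["fx"],0,p["cx"]],[0,p["fy"],p["cy"]],[0,0,1.]])
    px=np.asarray(px,float).reshape(-1,1,2)
    u=cv2.undistortPoints(px,K,np.array([p["k1"],0,0,0.])).reshape(-1,2)
    d=np.c_[u,np.ones(len(u))]@p["T"][:3,:3].T; o=p["T"][:3,3]
    z=np.broadcast_to(z,len(d))
    return o+d*((z-o[2])/d[:,2])[:,None]
def rect(P):
    """min-area rect of world xy points: centre mm, sizes mm, angle of long side (rad, -pi/2..pi/2)"""
    (c,s,a)=cv2.minAreaRect((np.asarray(P)[:,:2]*1000).astype(np.float32))
    if s[0]<s[1]: a+=90; s=s[::-1]
    return np.round(c,1),np.round(s,1),round(((np.radians(a)+np.pi/2)%np.pi)-np.pi/2,4)
def blobs(m,amin=60):
    cs,_=cv2.findContours(m.astype(np.uint8),cv2.RETR_EXTERNAL,cv2.CHAIN_APPROX_NONE)
    return sorted([c.reshape(-1,2) for c in cs if cv2.contourArea(c)>amin],key=lambda c:-cv2.contourArea(c.reshape(-1,1,2)))
def local(dx=0,dy=0,dz=0,yaw=None,target=None):
    """shift in tool axes from the measured pose to world target"""
    T=pose(); return T[:3,:3].T@(np.asarray(target)-T[:3,3])
E
python3 - <<'E'
from h import *
im=cv2.imread("pics/top0.png"); p=cams.camera_params("top")
for n,px,z in (("lid",(187,253),.025),("knobtop",(182,252),.08),("tin",(323,241),.056),("fossil",(465,262),.03),("glue",(236,148),.05),("jar",(403,137),.07)):
    print(n,cast(p,[px],z).round(3))
T=pose();print(T.round(3))
hsv=cv2.cvtColor(im,cv2.COLOR_BGR2HSV)
for q in [(200,230),(208,280),(323,241),(345,210),(465,262),(457,258),(400,230),(310,250)]: print(q,hsv[q[1],q[0]])
E
python3 jog.py '0.085 0.336 -0.165 0 0 0 0.8;0.085 0.336 -0.165 0 0 0 0.8;0.085 0.336 -0.165 0 0 0 0.8;0.085 0.336 -0.165 0 0 0 0.8;0.085 0.336 -0.165 0 0 0 0.8;0.085 0.336 -0.165 0 0 0 0.8;0.085 0.336 -0.165 0 0 0 0.8;0.085 0.336 -0.165 0 0 0 0.8;0.085 0.336 -0.165 0 0 0 0.8;0.085 0.336 -0.165 0 0 0 0.8;0.085 0.336 -0.165 0 0 0 0.8;0.085 0.336 -0.165 0 0 0 0.8'
python3 - <<'E'
from h import *
im,p=snap("wrist","pics/w1.png"); np.save("pics/w1.npy",p["T"]); print(pose().round(3))
E
```

```text
t: 1.1
tool_pos: [0.4775, -0.3102, 0.2309]
tool_rot: [3.067, -0.678, -0.002]
contact_force: [0.1, -0.8, -0.3]
opening: 0.0853
grip_force: 0.0
[[ 0.906 -0.423 -0.001  0.477]
 [-0.423 -0.906 -0.    -0.311]
 [-0.001  0.001 -1.     0.231]
 [ 0.     0.     0.     1.   ]]
```

View pics/w1.png

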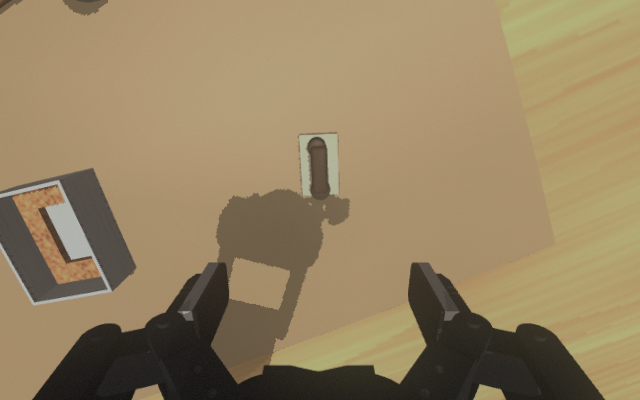

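The wrist view shows the fossil near (319,165), nearly aligned with the tool, and the tin at left.

Run:
```python
from h import *
im=cv2.imread("pics/w1.png"); p=dict(cams.camera_params("wrist")); p["T"]=np.load("pics/w1.npy")
hsv=cv2.cvtColor(im,cv2.COLOR_BGR2HSV)
for q in [(304,150),(319,180),(280,150),(60,230),(30,300),(45,190)]: print(q,hsv[q[1],q[0]],im[q[1],q[0]])
roi=np.zeros(im.shape[:2],bool); roi[120:215,280:360]=1
m=(hsv[:,:,1]<60)&(hsv[:,:,2]>110)&roi
b=blobs(m,20); c=np.vstack(b); print(len(b),c.min(0),c.max(0)); r=rect(cast(p,c,.012)); print("base",r)
m=(hsv[:,:,2]<105)&roi; m[197:]=0
b=blobs(m,20); print(b[0].min(0),b[0].max(0),"bone",rect(cast(p,b[0],.035)))
T=pose(); print("tool xyaw",np.arctan2(T[1,0],T[0,0]))
```

```text
(304, 150) [ 32  41 179] [150 179 177]
(319, 180) [15 83 95] [64 80 95]
(280, 150) [ 18  88 177] [116 153 177]
(60, 230) [ 53   6 180] [176 180 177]
(30, 300) [ 23  19 177] [164 174 177]
(45, 190) [ 13 129 162] [ 80 115 162]
1 [298 133] [338 195]
base (array([ 479.2, -311.4]), array([71.6, 43.4]), np.float64(-0.3866))
[308 137] [329 196] bone (array([ 481.5, -312.1]), array([65.5, 20.1]), np.float64(-0.3743))
tool xyaw -0.4366141766120047
```

```bash
python3 jog.py '0.05 0.0022 0 0.05 0 0 -0.05;0.05 0.0022 0 0.09 0 0 -0.05;0.05 0.0022 0 0.13 0 0 -0.05;0.05 0.0022 0 0.17 0 0 -0.05;0.05 0.0022 0 0.2 0 0 -0.05;0.05 0.0022 0 0.216 0 0 -0.05;0.05 0.0022 0 0.216 0 0 -0.05;0.05 0.0022 0 0.216 0 0 -0.05' 40
python3 jog.py '0.0 0 0 0 0 0 0;0 0 0 0 0 0 0;0 0 0 0 0 0 0;0 0 0 0 0 0 0;0 0 0 0 0 0 0;0 0 0 0 0 0 0'
```

```text
t: 1.82
tool_pos: [0.4781, -0.3121, 0.0145]
tool_rot: [-3.082, 0.606, 0.003]
contact_force: [0.4, -0.8, 1.1]
opening: 0.0503
grip_force: 0.0
t: 2.32
tool_pos: [0.4812, -0.3129, 0.018]
tool_rot: [3.08, -0.602, 0.006]
contact_force: [-0.8, -1.2, 6.5]
opening: 0.0172
grip_force: 40.5
```

```bash
python3 jog.py '0 0 0 -0.02 0 0 0;0 0 0 -0.06 0 0 0;0 0 0 -0.1 0 0 0;0 0 0 -0.14 0 0 0;0 0 0 -0.15 0 0 0;0 0 0 -0.15 0 0 0;0 0 0 -0.15 0 0 0' 40
python3 - <<'E'
from h import *
im,p=snap("wrist","pics/w2.png"); np.save("pics/w2.npy",p["T"]); print(pose().round(4))
E
```

```text
t: 2.9
tool_pos: [0.4797, -0.3111, 0.1655]
tool_rot: [3.083, -0.602, 0.001]
contact_force: [0.7, 0.1, -2.1]
opening: 0.0169
grip_force: 39.4
[[ 9.264e-01 -3.766e-01 -2.000e-03  4.788e-01]
 [-3.766e-01 -9.264e-01  1.700e-03 -3.105e-01]
 [-2.500e-03 -8.000e-04 -1.000e+00  1.635e-01]
 [ 0.000e+00  0.000e+00  0.000e+00  1.000e+00]]
```

View pics/w2.png

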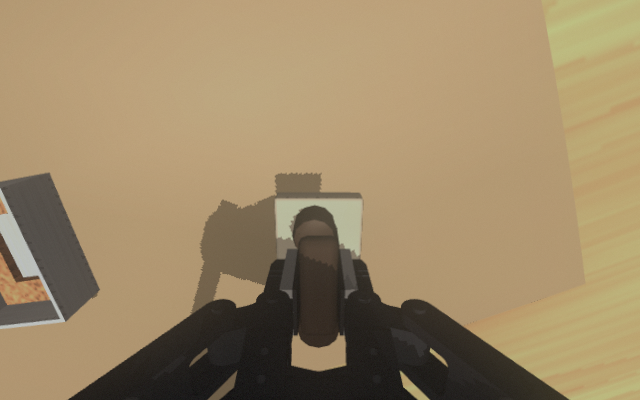

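The fossil is gripped centrally and level; the base's front edge is near row 197, columns 276–362. Next I go to look at the tin.

```bash
python3 jog.py '0 -0.02 -0.03 -0.03 0 0 0;0 -0.04 -0.068 -0.037 0 0 -0.05;0 -0.172 -0.297 -0.037 0 0 -0.18;0 -0.172 -0.297 -0.037 0 0 -0.18;0 -0.172 -0.297 -0.037 0 0 -0.18;0 -0.172 -0.297 -0.037 0 0 -0.18;0 -0.172 -0.297 -0.037 0 0 -0.18;0 -0.172 -0.297 -0.037 0 0 -0.18;0 -0.172 -0.297 -0.037 0 0 -0.18;0 -0.172 -0.297 -0.037 0 0 -0.18;0 -0.172 -0.297 -0.037 0 0 -0.18;0 -0.172 -0.297 -0.037 0 0 -0.18;0 -0.172 -0.297 -0.037 0 0 -0.18' 40
python3 - <<'E'
from h import *
im,p=snap("wrist","pics/w3.png"); np.save("pics/w3.npy",p["T"]); print(pose().round(4))
E
```

```text
t: 4.03
tool_pos: [0.4319, 0.0277, 0.201]
tool_rot: [3.124, -0.326, -0.004]
contact_force: [1.5, -0.8, -0.5]
opening: 0.0174
grip_force: 39.6
[[ 9.784e-01 -2.066e-01 -1.700e-03  4.321e-01]
 [-2.066e-01 -9.784e-01 -1.000e-04  2.760e-02]
 [-1.600e-03  4.000e-04 -1.000e+00  2.014e-01]
 [ 0.000e+00  0.000e+00  0.000e+00  1.000e+00]]
```

View pics/w3.png

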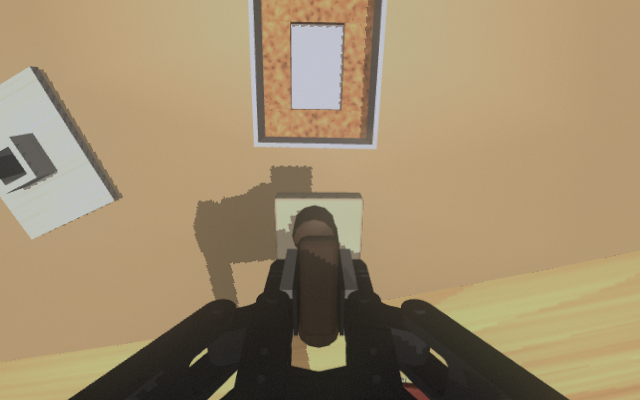

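The tin's near end is at row 148. The pocket spans about columns 291–343, rows 22–110. The held fossil's base front edge is at rows 193–198.

Run:
```python
from h import *
im=cv2.imread("pics/w3.png"); p=dict(cams.camera_params("wrist")); p["T"]=np.load("pics/w3.npy")
hsv=cv2.cvtColor(im,cv2.COLOR_BGR2HSV)
roi=np.zeros(im.shape[:2],bool); roi[10:122,275:355]=1
m=(hsv[:,:,1]<60)&(hsv[:,:,2]>110)&roi
f=blobs(m,200)[0]; print("floor",f.min(0),f.max(0),rect(cast(p,f,.006)))
m=((hsv[:,:,1]<110)|(hsv[:,:,2]<110))&roi
m=cv2.morphologyEx(m.astype(np.uint8),cv2.MORPH_OPEN,np.ones((5,5)))
f=blobs(m,200)[0]; print("hole",f.min(0),f.max(0),rect(cast(p,f,.016)))
# rim: near outer edge & the sides, z=.056
roi[:]=0; roi[0:152,240:395]=1
m=(hsv[:,:,1]<40)&(hsv[:,:,2]>140)&roi
f=blobs(m,200); 
for g in f[:3]: print("rim",g.min(0),g.max(0),rect(cast(p,g,.056)))
near=cast(p,[(253.5,146.5),(376.5,149)],.056); print(near.round(4))
# front edge of held base, tool frame; top front edge, plane tool z=+0.004
Tc=cams.camera_params("wrist")["tool_from_camera"]; q=dict(p); q["T"]=Tc
for n in ("w2","w3"):
    i=cv2.imread(f"pics/{n}.png"); h=cv2.cvtColor(i,cv2.COLOR_BGR2HSV)
    roi[:]=0; roi[180:255,260:380]=1
    mm=(h[:,:,0]>24)&(h[:,:,1]<75)&(h[:,:,2]>130)&roi
    g=blobs(mm,100)[0]; print(n,g.min(0),g.max(0))
    for z in (.003,.006): print(z,(cast(q,[(g[:,0].min(),g[:,1].min()),(g[:,0].max(),g[:,1].min())],z)*1000).round(1).tolist())
```

```text
floor [291  24] [343 109] (array([534.4,   8.4]), array([78.1, 49.9]), np.float64(-0.2307))
hole [290  22] [344 109] (array([534.6,   8.6]), array([77.9, 50. ]), np.float64(-0.2248))
rim [291  24] [343 109] (array([531.3,   9. ]), array([66. , 42.3]), np.float64(-0.2307))
rim [248   0] [386 148] (array([523.9,  10.9]), array([118.5, 110.4]), np.float64(-0.2223))
[[ 0.4786  0.0776  0.056 ]
 [ 0.4538 -0.0297  0.056 ]]
w2 [276 200] [360 254]
0.003 [[33.7, -20.9, 3.0], [33.7, 19.2, 3.0]]
0.006 [[32.7, -21.3, 6.0], [32.7, 19.6, 6.0]]
w3 [277 200] [360 252]
0.003 [[33.7, -20.4, 3.0], [33.7, 19.2, 3.0]]
0.006 [[32.7, -20.8, 6.0], [32.7, 19.6, 6.0]]
```

Run:
```python
from h import *
p=dict(cams.camera_params("wrist")); p["T"]=p["tool_from_camera"]
for n in ("w2","w3"):
    g=cv2.cvtColor(cv2.imread(f"pics/{n}.png"),cv2.COLOR_BGR2GRAY).astype(int)
    print(n,"rows186-208",g[186:208,330:355].mean(1).round().astype(int).tolist())
    print(" cols268-284",g[215:235,268:284].mean(0).round().astype(int).tolist())
    print(" cols352-370",g[215:235,352:370].mean(0).round().astype(int).tolist())
    print(" cols at195: 268-284",g[194:198,268:284].mean(0).round().astype(int).tolist(), g[194:198,352:370].mean(0).round().astype(int).tolist())
for z in (0,.004,.008,.012,.016):
    print(z,(cast(p,[(276,225),(362,225),(318,198),(318,193)],z)*1000)[:,:2].round(1).tolist())
o=[ctrl.get_obs()["tool_pos"] for _ in range(3)]; print(o)
```

```text
w2 rows186-208 [160, 160, 160, 159, 160, 153, 127, 100, 100, 102, 103, 108, 138, 168, 177, 182, 183, 183, 183, 183, 182, 183]
 cols268-284 [104, 104, 104, 104, 104, 104, 103, 123, 165, 177, 182, 182, 182, 182, 182, 182]
 cols352-370 [181, 181, 181, 181, 182, 181, 181, 180, 174, 158, 144, 155, 155, 155, 155, 155, 155, 155]
 cols at195: 268-284 [152, 143, 138, 129, 128, 125, 119, 122, 111, 98, 100, 100, 101, 101, 100, 100] [104, 104, 104, 104, 103, 103, 104, 106, 111, 132, 154, 159, 159, 159, 158, 158, 158, 159]
w3 rows186-208 [164, 164, 163, 163, 163, 157, 131, 100, 101, 102, 103, 107, 138, 170, 179, 184, 186, 186, 185, 185, 185, 185]
 cols268-284 [103, 103, 103, 104, 104, 104, 103, 120, 156, 167, 170, 168, 168, 168, 167, 165]
 cols352-370 [184, 184, 184, 184, 184, 184, 184, 182, 177, 162, 149, 160, 160, 160, 161, 161, 160, 161]
 cols at195: 268-284 [107, 106, 107, 106, 107, 106, 106, 101, 96, 96, 98, 98, 98, 98, 98, 97] [104, 104, 104, 104, 106, 106, 107, 106, 113, 134, 157, 164, 163, 163, 163, 163, 163, 163]
0 [[22.0, -21.0], [22.1, 20.3], [35.7, -0.8], [38.2, -0.8]]
0.004 [[20.3, -21.5], [20.4, 20.9], [34.4, -0.8], [36.9, -0.8]]
0.008 [[18.6, -22.1], [18.6, 21.5], [33.0, -0.8], [35.6, -0.8]]
0.012 [[16.9, -22.7], [16.9, 22.1], [31.7, -0.8], [34.4, -0.8]]
0.016 [[15.1, -23.2], [15.2, 22.7], [30.4, -0.8], [33.1, -0.8]]
[array([0.43206529, 0.02763551, 0.20140898]), array([0.43206529, 0.02763551, 0.20140898]), array([0.43206529, 0.02763551, 0.20140898])]
```

```bash
python3 jog.py '0 0.035 -0.001 0 0 0 0.018;0 0.075 -0.0019 0 0 0 0.018;0 0.1061 -0.0019 0 0 0 0.018;0 0.1061 -0.0019 0.02 0 0 0.018;0 0.1061 -0.0019 0.06 0 0 0.018;0 0.1061 -0.0019 0.1 0 0 0.018;0 0.1061 -0.0019 0.13 0 0 0.018;0 0.1061 -0.0019 0.156 0 0 0.018;0 0.1061 -0.0019 0.156 0 0 0.018;0 0.1061 -0.0019 0.156 0 0 0.018;0 0.1061 -0.0019 0.156 0 0 0.018' 40
python3 - <<'E'
from h import *
im,p=snap("wrist","pics/w4.png"); np.save("pics/w4.npy",p["T"]); print(pose().round(4))
cv2.imwrite("pics/w4c.png",cv2.resize(im[60:340,200:440],None,fx=2,fy=2,interpolation=2))
E
```

```text
t: 5.0
tool_pos: [0.5379, 0.008, 0.048]
tool_rot: [3.122, -0.353, 0.004]
contact_force: [0.1, -0.0, -0.5]
opening: 0.0174
grip_force: 39.6
[[ 9.748e-01 -2.232e-01  4.300e-03  5.386e-01]
 [-2.232e-01 -9.748e-01 -5.000e-04  8.000e-03]
 [ 4.300e-03 -5.000e-04 -1.000e+00  4.890e-02]
 [ 0.000e+00  0.000e+00  0.000e+00  1.000e+00]]
```

View pics/w4c.png

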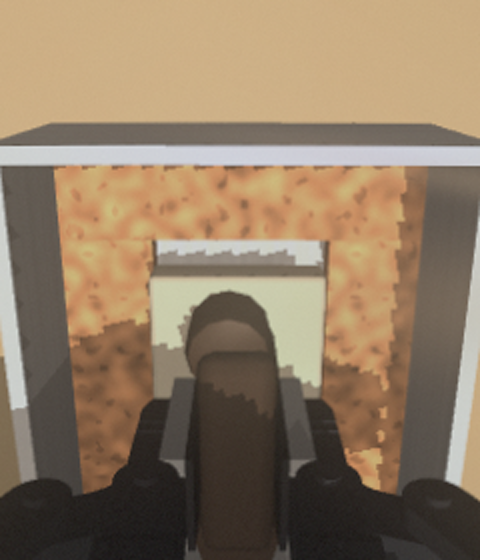

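Run:
```python
from h import *
p=dict(cams.camera_params("wrist")); p["T"]=p["tool_from_camera"]
g=cv2.cvtColor(cv2.imread("pics/w4.png"),cv2.COLOR_BGR2LAB).astype(int)
print("a-ch rows174-202",g[174:202,325:358,1].mean(1).round().astype(int).tolist()); print("L",g[174:202,325:358,0].mean(1).round().astype(int).tolist())
for z in (.031,.033): print("lip",z,(cast(p,[(276.5,180),(363.5,180)],z)*1000).round(1).tolist())
for z,r in ((.0205,192),(.0185,192),(.0085,198),(.0065,198)): print("foss",z,(cast(p,[(275.5,r),(362.5,r)],z)*1000).round(1).tolist())
print(pose().round(4)[:3,3])
```

```text
a-ch rows174-202 [142, 142, 141, 140, 140, 136, 129, 126, 126, 126, 126, 127, 128, 128, 129, 129, 129, 129, 129, 130, 130, 130, 130, 130, 130, 129, 126, 123]
L [168, 169, 170, 171, 171, 180, 199, 211, 211, 211, 209, 200, 189, 178, 169, 169, 168, 166, 145, 115, 116, 117, 118, 122, 157, 190, 200, 205]
lip 0.031 [[35.9, -24.0, 31.0], [35.9, 24.5, 31.0]]
lip 0.033 [[35.3, -24.2, 33.0], [35.4, 24.8, 33.0]]
foss 0.0205 [[32.2, -23.4, 20.5], [32.2, 22.8, 20.5]]
foss 0.0185 [[32.8, -23.1, 18.5], [32.9, 22.5, 18.5]]
foss 0.0085 [[32.8, -21.8, 8.5], [32.9, 21.2, 8.5]]
foss 0.0065 [[33.5, -21.5, 6.5], [33.6, 20.9, 6.5]]
[0.5386 0.008  0.0489]
```

Fossil front gap to the pocket lip (row 180) is 2.7 mm and the sides are even, so I can lower it.

```bash
python3 jog.py '0 0.0003 0.0005 0.008 0 0 0;0 0.0003 0.0005 0.014 0 0 0;0 0.0003 0.0005 0.018 0 0 0;0 0.0003 0.0005 0.018 0 0 0;0 0.0003 0.0005 0.018 0 0 0;0 0.0003 0.0005 0.018 0 0 0'; python3 jog.py '0 0 0 0.001 0 0 0;0 0 0 0.002 0 0 0;0 0 0 0.002 0 0 0;0 0 0 0.002 0 0 0'; python3 jog.py '0 0 0 0.001 0 0 0;0 0 0 0.002 0 0 0;0 0 0 0.002 0 0 0;0 0 0 0.002 0 0 0'
```

```text
t: 5.55
tool_pos: [0.5367, 0.0083, 0.0284]
tool_rot: [-3.122, 0.351, -0.0]
contact_force: [-0.1, -0.8, -1.4]
opening: 0.0168
grip_force: 39.6
t: 5.88
tool_pos: [0.5366, 0.0083, 0.0263]
tool_rot: [3.122, -0.351, -0.0]
contact_force: [-0.5, 0.1, -1.0]
opening: 0.0171
grip_force: 39.6
t: 6.22
tool_pos: [0.5366, 0.0082, 0.0242]
tool_rot: [-3.122, 0.352, 0.0]
contact_force: [-0.1, -0.1, -1.0]
opening: 0.0172
grip_force: 39.7
```

```bash
for i in 1 2 3; do python3 jog.py '0 0 0 0.001 0 0 0;0 0 0 0.001 0 0 0;0 0 0 0.001 0 0 0' | egrep 'pos|contact'; done
```

```text
tool_pos: [0.537, 0.0082, 0.024]
contact_force: [-2.8, -0.4, 4.8]
tool_pos: [0.5372, 0.0082, 0.024]
contact_force: [-5.6, -0.1, 10.8]
tool_pos: [0.5375, 0.0082, 0.024]
contact_force: [-8.3, 1.6, 15.6]
```

Contact at TCP z 0.024 matches the seated height (underside at 0.006). I'll unload and release.

```bash
python3 jog.py '0 0 0 -0.001 0 0 0;0 0 0 -0.002 0 0 0;0.036 0 0 -0.002 0 0 0;0.036 0 0 -0.002 0 0 0;0.036 0 0 -0.002 0 0 0;0.036 0 0 -0.002 0 0 0' | egrep 'pos|contact|open'; python3 jog.py '0.036 0 0 -0.01 0 0 0;0.036 0 0 -0.03 0 0 0;0.036 0 0 -0.06 0 0 0;0.036 0 0 -0.1 0 0 0;0.05 -0.04 0 -0.14 0 0 0;0.085 -0.08 0 -0.17 0 0 0;0.085 -0.08 0 -0.17 0 0 0;0.085 -0.08 0 -0.17 0 0 0'
python3 - <<'E'
from h import *
im,p=snap("wrist","pics/w5.png"); np.save("pics/w5.npy",p["T"]); print(pose().round(4))
E
```

```text
tool_pos: [0.5364, 0.0083, 0.0229]
contact_force: [-0.8, 0.4, 0.7]
opening: 0.0361
t: 8.13
tool_pos: [0.4587, 0.0265, 0.1986]
tool_rot: [-3.122, 0.35, -0.013]
contact_force: [1.0, 0.5, 0.6]
opening: 0.0821
grip_force: 0.0
[[ 9.751e-01 -2.217e-01  6.400e-03  4.591e-01]
 [-2.217e-01 -9.751e-01 -7.000e-04  2.630e-02]
 [ 6.400e-03 -8.000e-04 -1.000e+00  1.965e-01]
 [ 0.000e+00  0.000e+00  0.000e+00  1.000e+00]]
```

View pics/w5.png

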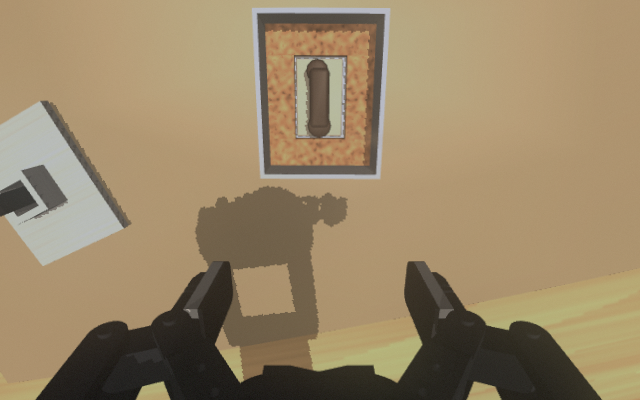

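The fossil lies flat and square in the pocket (base about 295–346, rows 57–138). The lids are at the left edge, and I'll look at those next.

```bash
python3 jog.py '0.085 -0.088 -0.264 -0.053 0 0 -0.39;0.085 -0.088 -0.264 -0.053 0 0 -0.39;0.085 -0.088 -0.264 -0.053 0 0 -0.39;0.085 -0.088 -0.264 -0.053 0 0 -0.39;0.085 -0.088 -0.264 -0.053 0 0 -0.39;0.085 -0.088 -0.264 -0.053 0 0 -0.39;0.085 -0.088 -0.264 -0.053 0 0 -0.39;0.085 -0.088 -0.264 -0.053 0 0 -0.39;0.085 -0.088 -0.264 -0.053 0 0 -0.39;0.085 -0.088 -0.264 -0.053 0 0 -0.39;0.085 -0.088 -0.264 -0.053 0 0 -0.39;0.085 -0.088 -0.264 -0.053 0 0 -0.39'
python3 - <<'E'
from h import *
im,p=snap("wrist","pics/w6.png"); np.save("pics/w6.npy",p["T"]); print(pose().round(4),ctrl.get_obs()["q"].round(3))
# tin rim & fossil from w5
im5=cv2.imread("pics/w5.png"); p["T"]=np.load("pics/w5.npy"); h=cv2.cvtColor(im5,cv2.COLOR_BGR2HSV)
m=(h[:,:,1]<45)&(h[:,:,2]>140); m[:,:245]=0; m[:,395:]=0; m[185:]=0
for g in blobs(m,200)[:1]: print("rim",g.min(0),g.max(0),rect(cast(p,g,.056)))
E
```

```text
t: 9.18
tool_pos: [0.4317, 0.3018, 0.2455]
tool_rot: [3.13, 0.257, -0.002]
contact_force: [0.9, -0.1, -0.5]
opening: 0.0846
grip_force: 0.0
[[ 9.866e-01  1.631e-01 -7.000e-04  4.318e-01]
 [ 1.631e-01 -9.866e-01 -5.000e-04  3.018e-01]
 [-7.000e-04  4.000e-04 -1.000e+00  2.457e-01]
 [ 0.000e+00  0.000e+00  0.000e+00  1.000e+00]] [ 0.469 -0.192  1.822 -0.     1.513  1.876]
rim [252   7] [390 178] (array([534.8,   8.5]), array([139.7, 110.5]), np.float64(-0.2242))
```

View pics/w6.png

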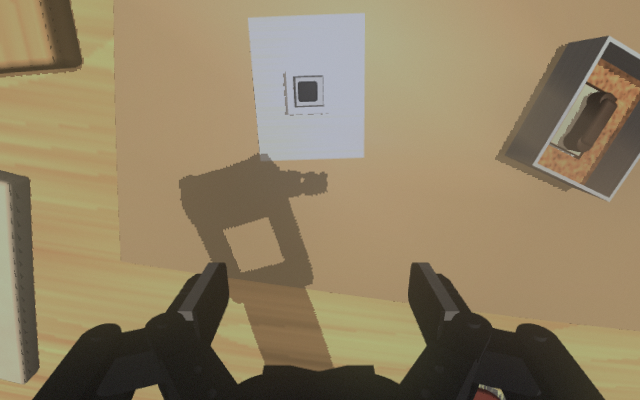

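The lid plate spans about (249–364, 13–160), with the knob top at (307,91).

Run:
```python
from h import *
im=cv2.imread("pics/w6.png"); p=dict(cams.camera_params("wrist")); p["T"]=np.load("pics/w6.npy"); h=cv2.cvtColor(im,cv2.COLOR_BGR2HSV)
roi=np.zeros(im.shape[:2],bool); roi[5:170,235:375]=1
m=(h[:,:,1]<45)&(h[:,:,2]>140)&roi
g=blobs(m,500)[0]; print("plate",g.min(0),g.max(0),rect(cast(p,g,.018)))
roi[:]=0; roi[70:112,290:325]=1
m=(h[:,:,2]<70)&roi; g=blobs(m,80)[0]; print("knob",g.min(0),g.max(0),rect(cast(p,g,.076)))
gray=cv2.cvtColor(im,cv2.COLOR_BGR2GRAY)
print(gray[72:112,307].tolist()); print(gray[91,284:330].tolist())
```

```text
plate [248  12] [364 160] (array([511.9, 326. ]), array([151.7, 121.3]), np.float64(0.2023))Traceback (most recent call last):
  File "<stdin>", line 7, in <module>
IndexError: list index out of range
```

Run:
```python
from h import *
im=cv2.imread("pics/w6.png"); p=dict(cams.camera_params("wrist")); p["T"]=np.load("pics/w6.npy")
gray=cv2.cvtColor(im,cv2.COLOR_BGR2GRAY)
print(gray[70:114,307].tolist()); print(gray[91,284:330].tolist()); print(gray[91,240:256].tolist(),gray[91,358:370].tolist())
roi=np.zeros(im.shape[:2],bool); roi[72:110,294:322]=1
for t in (50,70,90,110):
    b=blobs((gray<t)&roi,20); print(t,[(g.min(0).tolist(),g.max(0).tolist(),rect(cast(p,g,.076))) for g in b[:2]])
```

```text
[181, 181, 181, 180, 181, 149, 102, 150, 173, 173, 173, 109, 70, 73, 75, 75, 75, 74, 73, 74, 72, 73, 71, 73, 72, 73, 73, 72, 73, 71, 68, 87, 174, 175, 172, 145, 106, 180, 180, 179, 181, 181, 180, 179]
[128, 128, 140, 181, 181, 181, 180, 179, 181, 166, 81, 109, 173, 159, 79, 69, 71, 72, 73, 73, 72, 72, 71, 73, 74, 74, 73, 73, 74, 74, 75, 72, 69, 118, 173, 172, 173, 173, 160, 149, 180, 180, 182, 180, 182, 181]
[152, 154, 154, 155, 153, 155, 154, 153, 155, 156, 155, 154, 155, 145, 176, 179] [179, 180, 182, 181, 180, 180, 174, 166, 164, 163, 165, 163]
50 []
70 []
90 [([298, 82], [316, 101], (array([511.5, 326.1]), array([16.8, 16.6]), np.float64(0.1641)))]
110 [([298, 81], [316, 101], (array([511.9, 326.2]), array([17.6, 16.7]), np.float64(0.1632)))]
```

```bash
python3 jog.py '0.05 0.04 -0.005 0.01 0 0 -0.038;0.05 0.0829 -0.0109 0.03 0 0 -0.038;0.05 0.0829 -0.0109 0.06 0 0 -0.038;0.05 0.0829 -0.0109 0.1 0 0 -0.038;0.05 0.0829 -0.0109 0.14 0 0 -0.038;0.05 0.0829 -0.0109 0.17 0 0 -0.038;0.05 0.0829 -0.0109 0.19 0 0 -0.038;0.05 0.0829 -0.0109 0.195 0 0 -0.038;0.05 0.0829 -0.0109 0.195 0 0 -0.038;0.05 0.0829 -0.0109 0.195 0 0 -0.038;0.05 0.0829 -0.0109 0.195 0 0 -0.038' 80
python3 jog.py '0 0 0 0 0 0 0;0 0 0 0 0 0 0;0 0 0 0 0 0 0;0 0 0 0 0 0 0;0 0 0 0 0 0 0;0 0 0 0 0 0 0;0 0 0 0 0 0 0' 80
```

```text
t: 10.15
tool_pos: [0.5133, 0.328, 0.054]
tool_rot: [-3.124, -0.319, -0.006]
contact_force: [-0.1, 0.5, 0.3]
opening: 0.05
grip_force: 0.0
t: 10.73
tool_pos: [0.5127, 0.3278, 0.0533]
tool_rot: [-3.125, -0.32, -0.004]
contact_force: [-1.5, -2.5, 6.4]
opening: 0.0165
grip_force: 80.2
```

```bash
python3 jog.py '0 0 0 -0.005 0 0 0;0 0 0 -0.015 0 0 0;0 0 0 -0.035 0 0 0;0 0 0 -0.06 0 0 0;0 0 0 -0.085 0 0 0;0 0 0 -0.1 0 0 0;0 0 0 -0.1 0 0 0;0 0 0 -0.1 0 0 0;0 0 0 -0.1 0 0 0;0 0 0 -0.1 0 0 0' 80
python3 - <<'E'
from h import *
im,p=snap("wrist","pics/w7.png"); np.save("pics/w7.npy",p["T"]); print(pose().round(4)); print(ctrl.get_obs()["wrist_torque"])
E
```

```text
t: 11.57
tool_pos: [0.5101, 0.3268, 0.1487]
tool_rot: [3.124, 0.319, -0.006]
contact_force: [0.6, 0.2, -3.5]
opening: 0.0162
grip_force: 79.0
[[ 0.9793  0.2024 -0.0038  0.5102]
 [ 0.2024 -0.9793 -0.0018  0.3268]
 [-0.0041  0.001  -1.      0.1488]
 [ 0.      0.      0.      1.    ]]
[ 0.03123169 -0.01752791  0.02374642]
```

View pics/w7.png

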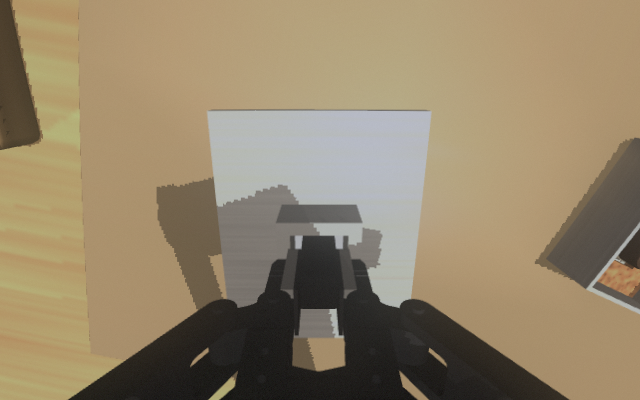

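The lids are held level. The plate's front edge is at row 110, columns 208–431 (symmetric), and the knob top is at about rows 236–308.

Run:
```python
from h import *
p=dict(cams.camera_params("wrist")); p["T"]=p["tool_from_camera"]
g=cv2.cvtColor(cv2.imread("pics/w7.png"),cv2.COLOR_BGR2GRAY).astype(int)
print("rows228-246",g[228:246,308:330].mean(1).round().astype(int).tolist()); print("rows300-345",g[300:345,312:326].mean(1).round().astype(int).tolist())
print("front rows104-118",g[104:118,250:400].mean(1).round().astype(int).tolist())
print("cols at 112",g[113:118,200:216].mean(0).round().tolist(),g[113:118,424:440].mean(0).round().tolist())
for z in (-.0235,-.021): print("knob",(cast(p,[(319,236),(319,308)],z)*1000).round(1).tolist())
for z in (.0345,.037): print("lid",(cast(p,[(208,110.5),(431,110.5),(319,112)],z)*1000).round(1).tolist())
```

```text
rows228-246 [157, 157, 157, 154, 149, 149, 149, 121, 65, 58, 57, 56, 56, 55, 54, 54, 53, 52]
rows300-345 [36, 36, 36, 35, 36, 36, 36, 35, 34, 117, 117, 116, 116, 118, 120, 117, 118, 119, 118, 117, 116, 119, 121, 122, 121, 120, 118, 117, 116, 117, 120, 121, 121, 120, 120, 119, 118, 125, 138, 144, 144, 143, 144, 144, 144]
front rows104-118 [166, 166, 166, 166, 165, 139, 136, 185, 185, 185, 185, 185, 185, 185]
cols at 112 [157.0, 157.0, 158.0, 157.0, 157.0, 157.0, 160.0, 172.0, 184.0, 183.0, 183.0, 184.0, 183.0, 184.0, 183.0, 184.0] [185.0, 186.0, 186.0, 185.0, 186.0, 185.0, 182.0, 171.0, 166.0, 166.0, 166.0, 166.0, 166.0, 166.0, 166.0, 166.0]
knob [[27.7, -0.3, -23.5], [-7.4, -0.3, -23.5]]
knob [[26.5, -0.3, -21.0], [-9.3, -0.3, -21.0]]
lid [[73.7, -59.6, 34.5], [73.9, 59.5, 34.5], [72.8, -0.3, 34.5]]
lid [[73.6, -60.4, 37.0], [73.7, 60.4, 37.0], [72.6, -0.3, 37.0]]
```

```bash
python3 jog.py '0 -0.002 0.015 -0.01 0 0 0.02;0 -0.006 0.04 -0.02 0 0 0.06;0 -0.009 0.07 -0.02 0 0 0.1;0 -0.013 0.1 -0.02 0 0 0.14;0 -0.017 0.13 -0.02 0 0 0.18;0 -0.02 0.16 -0.02 0 0 0.22;0 -0.024 0.19 -0.02 0 0 0.26;0 -0.028 0.22 -0.02 0 0 0.3;0 -0.031 0.25 -0.02 0 0 0.34;0 -0.035 0.275 -0.02 0 0 0.38;0 -0.037 0.295 -0.02 0 0 0.41;0 -0.0385 0.31 -0.02 0 0 0.428;0 -0.0395 0.317 -0.02 0 0 0.428;0 -0.0395 0.317 -0.02 0 0 0.428;0 -0.0395 0.317 -0.02 0 0 0.428;0 -0.0395 0.317 -0.02 0 0 0.428;0 -0.0395 0.317 -0.02 0 0 0.428;0 -0.0395 0.317 -0.02 0 0 0.428' 80
python3 - <<'E'
from h import *
T=pose(); print(T.round(4),"yaw",np.arctan2(T[1,0],T[0,0]).round(4)); im,p=snap("wrist","pics/w8.png"); np.save("pics/w8.npy",p["T"])
print((local(target=[.5357,.0083,.13])*1000).round(1))
p["T"]=p["tool_from_camera"]; g=cv2.cvtColor(im,cv2.COLOR_BGR2GRAY).astype(int)
print("front rows",g[100:120,250:400].mean(1).round().astype(int).tolist())
E
```

```text
t: 13.12
tool_pos: [0.5369, 0.0099, 0.1712]
tool_rot: [-3.122, 0.349, 0.0]
contact_force: [0.4, -0.3, -3.1]
opening: 0.016
grip_force: 79.0
[[ 9.753e-01 -2.209e-01 -2.000e-04  5.369e-01]
 [-2.209e-01 -9.753e-01  2.000e-04  9.900e-03]
 [-2.000e-04 -2.000e-04 -1.000e+00  1.712e-01]
 [ 0.000e+00  0.000e+00  0.000e+00  1.000e+00]] yaw -0.2228
[-0.9  1.7 41.3]
front rows [161, 161, 161, 161, 161, 161, 161, 159, 119, 103, 164, 182, 182, 182, 183, 183, 182, 182, 182, 182]
```

```bash
python3 jog.py '0 -0.0009 0.0017 0.01 0 0 0.002;0 -0.0009 0.0017 0.025 0 0 0.002;0 -0.0009 0.0017 0.04 0 0 0.002;0 -0.0009 0.0017 0.05 0 0 0.002;0 -0.0009 0.0017 0.054 0 0 0.002;0 -0.0009 0.0017 0.054 0 0 0.002;0 -0.0009 0.0017 0.054 0 0 0.002;0 -0.0009 0.0017 0.054 0 0 0.002;0 -0.0009 0.0017 0.054 0 0 0.002' | egrep 'pos|rot|contact'; for i in 1 2 3 ; do python3 jog.py '0 0 0 0.001 0 0 0;0 0 0 0.002 0 0 0;0 0 0 0.002 0 0 0;0 0 0 0.002 0 0 0' | egrep 'pos|contact'; done
```

```text
tool_pos: [0.5365, 0.0074, 0.1185]
tool_rot: [3.121, -0.354, 0.003]
contact_force: [0.1, 0.4, -3.9]
tool_pos: [0.5357, 0.0075, 0.1153]
contact_force: [-0.5, -0.5, -3.2]
tool_pos: [0.5356, 0.0075, 0.1131]
contact_force: [-0.1, -0.2, -4.0]
tool_pos: [0.5356, 0.0075, 0.1112]
contact_force: [0.1, 1.0, -2.8]
```

```bash
python3 jog.py '0 0 -0.0008 0 0 0 0;0 0 -0.0008 0 0 0 0' >/dev/null; for i in 1 2 3 4; do python3 jog.py '0 0 0 0.001 0 0 0;0 0 0 0.0015 0 0 0;0 0 0 0.0015 0 0 0;0 0 0 0.0015 0 0 0' | egrep 'pos|contact'; done
```

```text
tool_pos: [0.5358, 0.0083, 0.1097]
contact_force: [0.9, -0.2, -2.9]
tool_pos: [0.5358, 0.0083, 0.1082]
contact_force: [0.1, 0.1, -2.8]
tool_pos: [0.5358, 0.0083, 0.1067]
contact_force: [-0.6, -0.5, -3.7]
tool_pos: [0.5358, 0.0083, 0.1052]
contact_force: [-0.2, 0.8, -4.0]
```

```bash
for i in 1 2 3 4; do python3 jog.py '0 0 0 0.001 0 0 0;0 0 0 0.001 0 0 0;0 0 0 0.001 0 0 0' | egrep 'pos|contact'; done
```

```text
tool_pos: [0.5358, 0.0083, 0.1042]
contact_force: [-1.0, 0.3, -3.2]
tool_pos: [0.536, 0.0083, 0.1034]
contact_force: [-0.4, 0.2, -3.2]
tool_pos: [0.5362, 0.0083, 0.1032]
contact_force: [-3.0, 0.2, 4.6]
tool_pos: [0.5364, 0.0083, 0.1032]
contact_force: [-5.5, 0.7, 8.6]
```

The inner lid seated at TCP z 0.1032, which is exactly the 0.0532 grip height plus 0.050. I'll release and take a look from above.

```bash
python3 jog.py '0 0 0 -0.001 0 0 0;0 0 0 -0.002 0 0 0;0.05 0 0 -0.002 0 0 0;0.05 0 0 -0.002 0 0 0;0.07 0 0 -0.002 0 0 0;0.07 0 0 -0.002 0 0 0' | egrep 'pos|contact|open'; python3 jog.py '0.075 0 0 -0.02 0 0 0;0.075 0 0 -0.05 0 0 0;0.075 -0.03 0 -0.08 0 0 0;0.075 -0.06 0 -0.11 0 0 0;0.075 -0.08 0 -0.12 0 0 0;0.075 -0.08 0 -0.12 0 0 0;0.075 -0.08 0 -0.12 0 0 0;0.075 -0.08 0 -0.12 0 0 0'
python3 - <<'E'
from h import *
im,p=snap("wrist","pics/w9.png"); np.save("pics/w9.npy",p["T"]); print(pose().round(4))
h=cv2.cvtColor(im,cv2.COLOR_BGR2HSV); g=cv2.cvtColor(im,cv2.COLOR_BGR2GRAY)
m=(h[:,:,1]<45)&(h[:,:,2]>130); m[:,:200]=0; m[:,450:]=0; m[240:]=0
b=blobs(m,500)[0]; print("plate",b.min(0),b.max(0),rect(cast(p,b,.068)))
roi=np.zeros(g.shape,bool); roi[40:180,280:360]=1
for b in blobs((g<95)&roi,60)[:3]: print("knob",b.min(0),b.max(0),rect(cast(p,b,.126)))
E
```

```text
tool_pos: [0.536, 0.0083, 0.1033]
contact_force: [0.5, -0.1, -0.1]
opening: 0.0641
t: 18.58
tool_pos: [0.458, 0.0262, 0.2228]
tool_rot: [3.121, -0.355, -0.0]
contact_force: [0.1, 0.4, 0.2]
opening: 0.0752
grip_force: 0.0
[[ 9.745e-01 -2.245e-01 -1.600e-03  4.579e-01]
 [-2.245e-01 -9.745e-01  1.000e-04  2.610e-02]
 [-1.600e-03  2.000e-04 -1.000e+00  2.222e-01]
 [ 0.000e+00  0.000e+00  0.000e+00  1.000e+00]]
plate [243   1] [389 179] (array([534.9,  11.1]), array([150.6, 121.6]), np.float64(-0.2254))
knob [306  85] [330 109] (array([535.1,   9.3]), array([17.1, 16.4]), np.float64(1.3459))
```

View pics/w9.png

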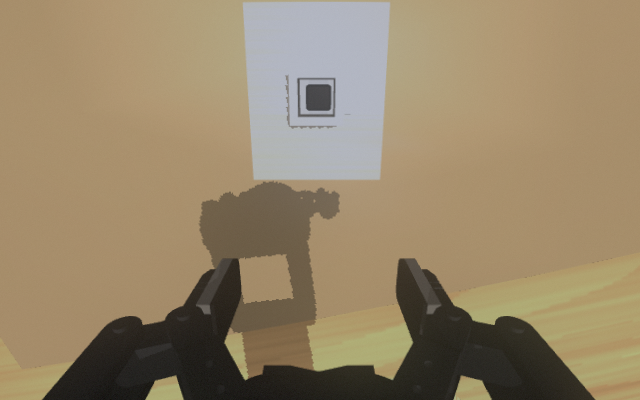

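The lids are seated and level: the plate is at (243–389, 1–179) and the knob at (318,97), both matching the expected size at seated height. Now I grip the collar.

```bash
python3 jog.py '0.072 0.03 -0.001 0 0 0 0;0.072 0.06 -0.002 0 0 0 0;0.072 0.0785 -0.0024 0.01 0 0 0;0.072 0.0785 -0.0024 0.04 0 0 0;0.072 0.0785 -0.0024 0.07 0 0 0;0.072 0.0785 -0.0024 0.1 0 0 0;0.072 0.0785 -0.0024 0.125 0 0 0;0.072 0.0785 -0.0024 0.142 0 0 0;0.072 0.0785 -0.0024 0.142 0 0 0;0.072 0.0785 -0.0024 0.142 0 0 0;0.072 0.0785 -0.0024 0.142 0 0 0' 60
python3 jog.py '0.072 0 0 0.005 0 0 0;0.072 0 0 0.009 0 0 0;0.072 0 0 0.009 0 0 0;0.072 0 0 0.009 0 0 0'
```

```text
t: 19.55
tool_pos: [0.5358, 0.0108, 0.0818]
tool_rot: [3.121, -0.355, 0.001]
contact_force: [-0.2, 0.1, -0.1]
opening: 0.0723
grip_force: 0.0
t: 19.88
tool_pos: [0.5351, 0.011, 0.0726]
tool_rot: [-3.122, 0.354, -0.001]
contact_force: [0.6, -0.5, -0.2]
opening: 0.0721
grip_force: 0.0
```

```bash
python3 jog.py '0.072 0 0 0.0025 0 0 0;0.072 0 0 0.0025 0 0 0;0 0 0 0.0025 0 0 0;0 0 0 0.0025 0 0 0;0 0 0 0.0025 0 0 0;0 0 0 0.0025 0 0 0;0 0 0 0.0025 0 0 0;0 0 0 0.0025 0 0 0' 60; python3 jog.py '0 0 0 -0.003 0 0 0;0 0 0 -0.006 0 0 0;0 0 0 -0.01 0 0 0;0 0 0 -0.01 0 0 0;0 0 0 -0.01 0 0 0'
```

```text
t: 20.55
tool_pos: [0.5353, 0.0109, 0.0702]
tool_rot: [3.122, -0.355, 0.001]
contact_force: [-0.1, 0.4, 1.9]
opening: 0.0426
grip_force: 62.0
t: 20.97
tool_pos: [0.5351, 0.011, 0.08]
tool_rot: [-3.121, 0.355, -0.001]
contact_force: [0.4, -0.8, -2.3]
opening: 0.0433
grip_force: 61.6
```

```bash
python3 jog.py '0 0 0 -0.01 0 0 0;0 0 0 -0.02 0 0 0;0 0 0 -0.032 0 0 0;0 0 0 -0.044 0 0 0;0 0 0 -0.056 0 0 0;0 0 0 -0.07 0 0 0;0 0 0 -0.085 0 0 0;0 0 0 -0.1 0 0 0;0 0 0 -0.115 0 0 0;0 0 0 -0.125 0 0 0;0 0 0 -0.13 0 0 0;0 0 0 -0.13 0 0 0;0 0 0 -0.13 0 0 0;0 0 0 -0.13 0 0 0;0 0 0 -0.13 0 0 0;0 0 0 -0.13 0 0 0' 60
python3 - <<'E'
from h import *
im,_=snap("scene"); cv2.imwrite("pics/s2.png",cv2.resize(im[90:300,180:520],None,fx=2.2,fy=2.2,interpolation=2))
E
```

```text
t: 22.3
tool_pos: [0.5344, 0.011, 0.2087]
tool_rot: [-3.122, 0.355, 0.003]
contact_force: [0.4, 0.4, -2.1]
opening: 0.0428
grip_force: 61.6
```

View pics/s2.png

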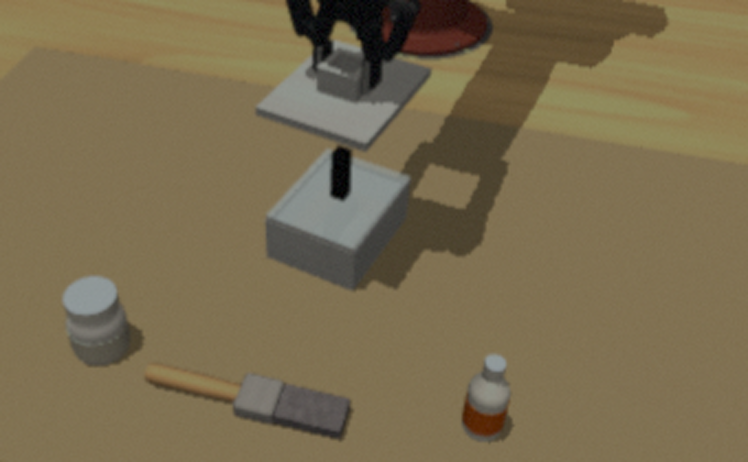

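The outer lid is held level well above the knob (about (340,95) in the crop, with the knob top at (340,150)). The inner lid is seated on the tin and the bystanders are untouched.

```bash
python3 -c "
from station import ctrl, cams
print(ctrl.finish_job())"
```

```text
the job is handed in; nothing more can be done
None
```

The job is done and handed in at about 22 s: the fossil is flat in the pocket, the inner lid is seated on the tin, the outer lid is held level about 70 mm above the knob, and the glue, jar and brush are untouched.

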